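# Seat the taper plug and rock it free

### The arm

A 7-joint arm with a two-finger parallel gripper is mounted at the origin on a cart in front of the work surface, level with it; the furniture and walls round the work are solid. World frame = base frame: x ahead of the robot, y to its left, z up, the work surface at z = 0. Lengths are in mm, angles in rad, forces in N, time in s.
With the tool pointing down it reaches from about 425 to 875 mm from the base axis. Payload 8.4 kg.
Tool frame: the origin (TCP) lies at the very end of the fingers, on their centre line; the grasp point (between the pads) lies 19 mm behind it; z points along the fingers, x is the direction in which the jaws open and shut, and the axes are right-handed (so a half turn about z gives the same grasp; the last joint's range is limited). The gripper opens to 87 mm and grips with 3 to 60 N. Pads are 19 mm wide; open, the fingers measure 117 mm over their backs; the gripper's body (75 mm by 190 mm) begins 51 mm behind the grasp point.
Start: joints at [-1.365, 0.333, 0.04, 1.465, -0.013, 1.343, -0.059], TCP at [195.068, 620.01, 222.546] pointing down, gripper open.
Joint ranges: [-2.58, 2.58], [-0.38, 2.09], [-1.3, 1.39], [0.25, 2.4], [-1.5, 4.64], [0.08, 2.09], [-2.65, 2.65]. Speed limits (rad/s): [2.22, 2.22, 2.79, 2.79, 3.14, 3.14, 3.14].

### API

Orientations are given as a 3x3 rotation matrix whose columns are the frame's x, y, z axes.
In Python, from rig import env, eyes gives the robot as it stands.
- The arm moves only by the shell command python3 -m crank 'ROWS' [OPENING] [FORCE]. ROWS is JSON, a list of rows, each a list of 4 numbers: the shift along the tool's x, y, z scaled (see below), then the turn about the tool's z scaled (see below). In form: [[x, y, z, yaw], ...]. A call has 1 to 5 rows; each row shifts and turns the pose as measured when the row begins, along the tool's axes as they then stand; what a row does not reach is not made up. The controller multiplies each number of a shift by 0.08 m and each number of a turn by 180 degrees. A row lasts 1/8 s, in which the tool goes at most 62.5 mm and 10.7 degrees, less where a joint would pass 70% of its speed; a pose out of reach is approached as far as the arm can. A call with a number of a shift or a turn outside -1 to 1 is refused whole. A call with a gripper value outside its range is refused whole. OPENING is the closure, from -1 (fully open) to 1 (shut), set as the call begins (- or left out, the last holds). The fingers move at their own pace and stop on an object; FORCE is the grip in N (left out, the last holds). Time passes only in rows, so rows that do not move let the fingers close. It gives the time, the measured TCP pose, the force and the opening at its end, in the units of the state.
- env.read_state(): the state, without advancing time (a new reading comes with each control period).
- eyes.get_image(name): name is "scene" or "side" or "wrist"; returns the picture (480x640x3 uint8, blue, green, red); there is no depth.
- eyes.camera_params(name): a dict with "fx", "fy", "cx", "cy" (pixels), "rvec" (rotation vector, rad) and "tvec" (3), from world to camera coordinates, as OpenCV has them; the wrist camera has in their place "hand_eye" (4x4, takes a point from camera to tool coordinates, whose origin is the TCP and whose axes are the tool frame's). Camera axes: x right, y down, z forward; pixel columns grow to the right and rows downward; lengths in mm; the calibration is good to about 2 mm. A picture is of the moment at which its call begins: read the wrist's pose just before it. camera_params takes no time and is no camera call.
- env.finish_job(): hands the job in, once; it reports no verdict.
The state is a dict: "time_s": time; "qpos": joint angles; "qd": joint speeds; "joint_torque": joint torques, N m; "eef_pos": TCP position; "eef_rot": TCP orientation; "ft_force": force on the tool from outside, world axes, zero at the start; "moment": the same for the moment, N m; "gripper_width": opening from 0.0 (shut) to 1.0 (fully open).
Only numpy, scipy, OpenCV 4.12 (cv2) and the standard library are available. Lean on these libraries where they do the work, as an engineer would, in place of code of your own. Each camera call takes 0.05 s, during which the arm holds its last target. There are 200 camera calls.

### The job

Put the larger of the two steel taper plugs, cone down, into the taper cup on the bench until it is fully home. Then, keeping its cone inside the cup, ease it up about a centimetre and lean it about fifteen degrees to one side to see that it rocks free, set it back fully home and upright, and let go of it. Leave the smaller plug where it stands.

Things in the scene. Friction and masses are not known exactly. Their poses are not given: they have to be found in the camera images.
- large_plug_center (a point): Centre of the larger taper plug, half-way up its 72 mm height; z up its axis. Loose plain steel, 0.25 to 0.5 kg, standing on its flat nose on the bench. From below: cone widening from 32 to 66 mm in 22 mm of height, 66 mm rim 4 mm thick, round stem 28 mm in diameter and 46 mm long (from 10 mm below to 36 mm above this point). Grasp the stem from above, any yaw.
- small_plug_center (a point): Centre of the smaller taper plug, half-way up its 52 mm height. Plain steel, same form and also standing on its nose, but too small for the cup: cone from 24 to 45 mm in diameter, stem of 20 mm. Not to be moved.
- seat_mouth (a point): Centre of the taper cup's open mouth, at its rim, 42 mm above the bench; z up. Round dark steel block 92 mm wide on a 108 mm foot, fixed; the mouth is 63 mm wide and narrows with the larger plug's taper, 26 mm deep. With that plug home, the plug's centre is 16 mm above this point, its nose 20 mm below. Raised 10 mm, it can lean 15 to 20 degrees about its centre without touching.

How it is judged (in metres and radians):
On the way, in this order (a step that is already met when the one before it is completed fails the run):
1. the larger plug is fully home in the cup: its centre within 10 mm of the cup's axis and at most 23 mm above the cup's mouth (16 mm when home), within 7 degrees of upright (horizontal distance between large_plug_center and seat_mouth below 0.01 m and z of large_plug_center in the frame of seat_mouth below 0.023 m and angle between large_plug_center's own z axis and vertical below 0.12 rad), for 0.2 s.
2. the larger plug leans more than 8 degrees while its cone is still inside the cup: its centre within 25 mm of the cup's axis and at most 38 mm above the mouth (angle between large_plug_center's own z axis and vertical above 0.14 rad and horizontal distance between large_plug_center and seat_mouth below 0.025 m and z of large_plug_center in the frame of seat_mouth below 0.038 m), for 0.1 s.
At the end, for the whole second after the job is handed in: the larger plug is again fully home in the cup (centre within 10 mm of the cup's axis and at most 23 mm above the mouth, within 7 degrees of upright), released, and the smaller plug is within 30 mm of where it started (all of step 1 and distance of small_plug_center from where it was at the start of the episode below 0.03 m); the robot touches nothing.
It fails at once if the smaller plug is moved by more than 30 mm (distance of small_plug_center from where it was at the start of the episode above 0.03 m).
It also fails if it takes over 51 s, if anything falls off the work surface, if the arm or the gripper's body presses on something with over 40 N, if the wrist force passes 120 N, or if a joint passes its speed limit or range.

## Working session

There is one attempt and no reset: what is moved stays moved. The work goes in short steps, Python scripts to look and compute and a shell command to move; the robot and the scene stay as the last step left them, time stands still between calls to the robot, and variables do not carry over. Pictures are saved under pics/ and viewed, about 8 in all and at most 12, crops included, and the job is handed in when it is done.

```bash
mkdir -p pics; ls
cat > h.py <<'E'
import numpy as np, cv2
from rig import env, eyes
def cam(name):
    p=eyes.camera_params(name); K=np.array([[p['fx'],0,p['cx']],[0,p['fy'],p['cy']],[0,0,1.]])
    if 'hand_eye' in p:
        s=env.read_state(); T=np.eye(4); T[:3,:3]=s['eef_rot']; T[:3,3]=s['eef_pos']
        W=T@np.array(p['hand_eye']); R=W[:3,:3]; c=W[:3,3]
    else:
        Rc=cv2.Rodrigues(np.array(p['rvec'],float))[0]; R=Rc.T; c=-R@np.array(p['tvec'],float).ravel()
    return K,R,c
def onplane(C,uv,z):
    K,R,c=C; d=R@np.linalg.inv(K)@np.array([uv[0],uv[1],1.]); return c+d*(z-c[2])/d[2]
def proj(C,P):
    K,R,c=C; q=K@(R.T@(np.array(P,float)-c)); return q[:2]/q[2]
E
python3 - <<'E'
from h import *
for n in("scene","side","wrist"):
    C=cam(n); cv2.imwrite(f"pics/{n}0.png",eyes.get_image(n)); print(n,C[2].round(),C[1][:,2].round(2))
s=env.read_state(); print(s['time_s'],np.array(s['eef_rot']).round(3).tolist(),s['eef_pos'],s['ft_force'])
E
```

```text
pics
scene [ 138. -388.  753.] [ 0.44  0.42 -0.8 ]
side [369. 744. 462.] [ 0.18 -0.87 -0.45]
wrist [121. 644. 384.] [ 0.27 -0.09 -0.96]
0.15 [[0.3, 0.954, -0.0], [0.954, -0.3, -0.001], [-0.001, 0.0, -1.0]] [194.97162425 619.68842719 221.88718228] [ 0.37764645  0.08883052 -0.63092624]
```

View pics/scene0.png

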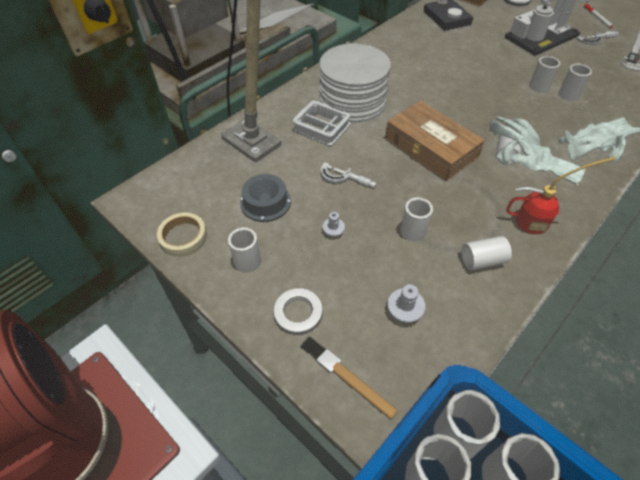

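View pics/side0.png

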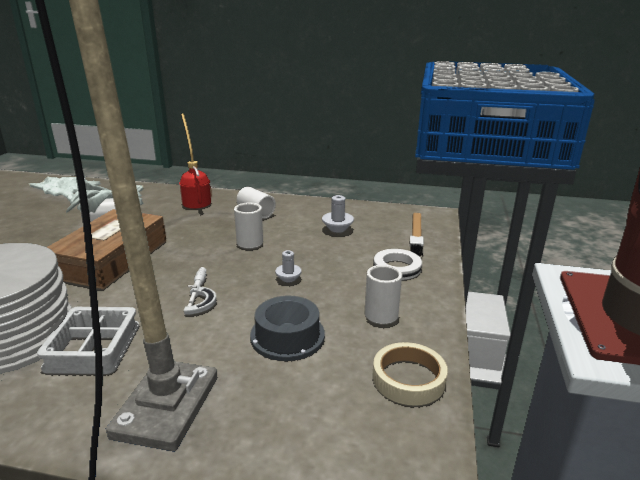

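Scene: large plug at about (407,300), its stem top at (409,289); small plug (333,225); cup (266,190). Side: large (338,215), stem top (338,198); small (288,268); cup mouth (287,312). A tall pole stands behind the cup, and a sleeve is next to it.

Run:
```python
from h import *
S,D=cam("scene"),cam("side")
for n,a,b,z in [("large top",(409,289),(338,198),72),("small top",(334,215),(289,253),52),("cup mouth",(266,187),(287,312),42),("sleeve near cup",(242,237),(383,275),60),("pole foot",(252,140),(163,390),0),("pole",(252,60),(115,130),300),("sleeve2",(418,207),(249,211),60)]:
    print(n,onplane(S,a,z).round(),onplane(D,b,z).round())
```

```text
large top [ 533. -213.   72.] [ 530. -212.   72.]
small top [580.   0.  52.] [575.   2.  52.]
cup mouth [546. 161.  42.] [537. 157.  42.]
sleeve near cup [419.  85.  60.] [412.  54.  60.]
pole foot [653. 332.   0.] [662. 298.   0.]
pole [584. 199. 300.] [737. 192. 300.]
sleeve2 [ 701. -111.   60.] [ 692. -135.   60.]
```

```bash
python3 -m crank '[[-0.43,0.59,0,0],[-0.43,0.59,0,0],[-0.43,0.59,0,0],[-0.43,0.59,0,0]]' -1; python3 -m crank '[[-0.43,0.59,0,0],[-0.43,0.59,0,0],[-0.43,0.59,0,0]]'
python3 - <<'E'
from h import *
S,D=cam("scene"),cam("side")
for z in (50,200,350,500): print(z,proj(S,(655,305,z)).round(),proj(D,(655,305,z)).round())
s=env.read_state(); R=np.array(s['eef_rot']); d=np.array([525,-190,190])-s['eef_pos']; print(s['eef_pos'],R.round(3).tolist(),(R.T@d/80).round(2),s['qpos'])
E
```

```text
time_s: 0.65
eef_pos: [333.3, 430.0, 219.6]
eef_rot: [[0.292, 0.957, -0.003], [0.957, -0.292, -0.003], [-0.003, -0.002, -1.0]]
ft_force: [1.0, 0.4, 0.1]
gripper_width: 0.999
time_s: 1.02
eef_pos: [441.1, 284.6, 219.6]
eef_rot: [[0.291, 0.957, -0.003], [0.957, -0.291, -0.002], [-0.003, -0.002, -1.0]]
ft_force: [0.6, 1.1, 1.0]
gripper_width: 0.999
50 [258. 128.] [160. 363.]
200 [249.  70.] [142. 253.]
350 [239.  -4.] [118. 113.]
500 [ 224. -104.] [ 87. -73.]
[441.14700853 284.59360829 219.59198209] [[0.291, 0.957, -0.003], [0.957, -0.291, -0.002], [-0.003, -0.002, -1.0]] [-5.37  2.73  0.38] [-0.9361496   0.07793209  0.29580795  1.78194775 -0.02357543  1.28857968
  0.64067316]
```

```bash
python3 -m crank '[[-0.67,0.34,0,0],[-0.67,0.34,0,0],[-0.67,0.34,0,0],[-0.67,0.34,0,0]]'; python3 -m crank '[[-0.67,0.34,0.1,0],[-0.67,0.34,0.1,0],[-0.67,0.34,0.1,0],[-0.67,0.34,0.08,0],[0,0,0,0]]'
python3 - <<'E'
from h import *
C=cam("wrist"); cv2.imwrite("pics/w1.png",eyes.get_image("wrist"))
s=env.read_state(); print(s['eef_pos'],np.array(s['eef_rot']).round(3).tolist(),s['time_s'],s['qpos'].round(2) if hasattr(s['qpos'],'round') else s['qpos']); print(proj(C,(531,-213,72)))
E
```

```text
time_s: 1.52
eef_pos: [484.2, 39.7, 219.6]
eef_rot: [[0.292, 0.956, -0.002], [0.956, -0.292, -0.002], [-0.002, -0.001, -1.0]]
ft_force: [2.0, 0.1, -0.6]
gripper_width: 0.999
time_s: 2.15
eef_pos: [524.8, -209.8, 189.2]
eef_rot: [[0.297, 0.955, 0.0], [0.955, -0.297, -0.003], [-0.003, 0.001, -1.0]]
ft_force: [-0.9, 0.3, -0.1]
gripper_width: 1.001
[ 525.22978655 -207.01429362  189.23751241] [[0.295, 0.956, 0.0], [0.956, -0.295, -0.001], [-0.001, 0.001, -1.0]] 2.2 [-0.37  0.21  0.77  1.75 -0.16  1.24  1.71]
[318.20774555 247.53005681]
```

View pics/w1.png

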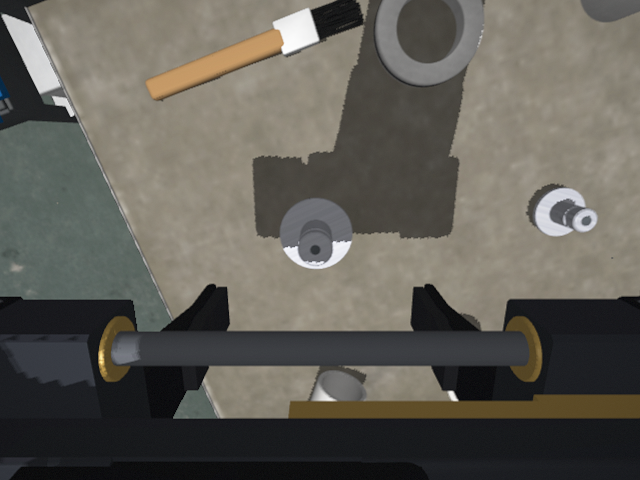

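Stem top is centred at (316,248), matching the prediction of (318,247.5). The small plug is off to the right at (575,215), clear of the fingers.

Run:
```python
from h import *
C=cam("wrist"); P=onplane(C,(316,248),72); s=env.read_state(); R=np.array(s['eef_rot']); P[2]=36; print(P,(R.T@(P-s['eef_pos'])/80).round(3))
```

```text
[ 531.3376406  -211.74806179   36.        ] [-0.032  0.089  1.916]
```

```bash
python3 -m crank '[[-0.032,0.089,0.4,0],[0,0,0.7,0],[0,0,0.3,0],[0,0,0,0]]'
python3 - <<'E'
from h import *
s=env.read_state(); R=np.array(s['eef_rot']); print((R.T@(np.array([531.3,-211.8,36])-s['eef_pos'])/80).round(3))
E
```

```text
time_s: 2.7
eef_pos: [533.4, -205.2, 74.8]
eef_rot: [[0.288, 0.958, 0.002], [0.958, -0.288, 0.003], [0.003, 0.001, -1.0]]
ft_force: [-0.3, -0.9, 0.7]
gripper_width: 0.999
[-0.088 -0.002  0.485]
```

```bash
python3 -m crank '[[-0.08,0,0.25,0],[0,0,0.24,0],[0,0,0,0]]'
python3 - <<'E'
from h import *
s=env.read_state(); R=np.array(s['eef_rot']); print((R.T@(np.array([531.3,-211.8,36])-s['eef_pos'])/80).round(3))
E
```

```text
time_s: 3.08
eef_pos: [533.2, -210.0, 35.3]
eef_rot: [[0.286, 0.958, 0.005], [0.958, -0.286, 0.003], [0.005, 0.004, -1.0]]
ft_force: [-0.1, 0.6, 0.6]
gripper_width: 0.998
[-0.028 -0.016 -0.009]
```

```bash
python3 -m crank '[[-0.025,-0.016,0,0],[0,0,0,0],[0,0,0,0],[0,0,0,0],[0,0,0,0]]' 1 25;python3 -m crank '[[0,0,0,0],[0,0,0,0],[0,0,-0.3,0],[0,0,-0.7,0],[0,0,0,0]]'
python3 - <<'E'
from h import *
cv2.imwrite("pics/w2.png",eyes.get_image("wrist"))
E
```

```text
time_s: 3.7
eef_pos: [532.5, -212.2, 37.1]
eef_rot: [[0.286, 0.958, 0.008], [0.958, -0.286, 0.003], [0.005, 0.007, -1.0]]
ft_force: [0.3, -0.1, -0.2]
gripper_width: 0.515
time_s: 4.32
eef_pos: [530.5, -212.0, 117.6]
eef_rot: [[0.286, 0.958, 0.004], [0.958, -0.286, 0.003], [0.004, 0.003, -1.0]]
ft_force: [-0.1, 0.8, -3.7]
gripper_width: 0.314
```

View pics/w2.png

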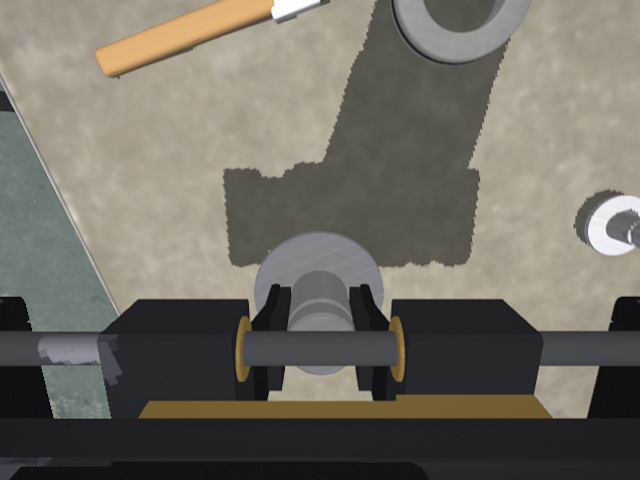

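The plug is held upright (opening 0.314 ≈ 27 mm, load about 3.7 N). Next I carry it high over to the cup.

```bash
python3 -m crank '[[0.2,-0.03,-0.3,0],[0.4,-0.06,-0.3,0],[0.45,-0.07,-0.05,0],[0.5,-0.08,0,0],[0.5,-0.08,0,0]]' 1 40; python3 -m crank '[[0.5,-0.08,0,0],[0.5,-0.08,0,0],[0.5,-0.08,0,0],[0.5,-0.08,0,0],[0.3,-0.05,0,0]]';python3 -m crank '[[0,0,0,0],[0,0,0,0]]'
python3 - <<'E'
from h import *
C=cam("wrist"); cv2.imwrite("pics/w3.png",eyes.get_image("wrist")); print(proj(C,(541,159,42)))
E
```

```text
time_s: 5.0
eef_pos: [546.3, -43.3, 160.3]
eef_rot: [[0.291, 0.957, -0.013], [0.957, -0.291, 0.005], [0.001, -0.014, -1.0]]
ft_force: [0.0, 0.4, -3.6]
gripper_width: 0.312
time_s: 5.62
eef_pos: [565.5, 150.0, 150.5]
eef_rot: [[0.287, 0.958, -0.028], [0.958, -0.287, 0.002], [-0.006, -0.027, -1.0]]
ft_force: [-1.1, -0.5, -3.5]
gripper_width: 0.312
time_s: 5.88
eef_pos: [564.3, 150.4, 148.1]
eef_rot: [[0.285, 0.958, -0.031], [0.958, -0.285, 0.0], [-0.009, -0.03, -1.0]]
ft_force: [-0.1, -0.5, -3.3]
gripper_width: 0.309
[322.65364512 214.68371626]
```

View pics/w3.png

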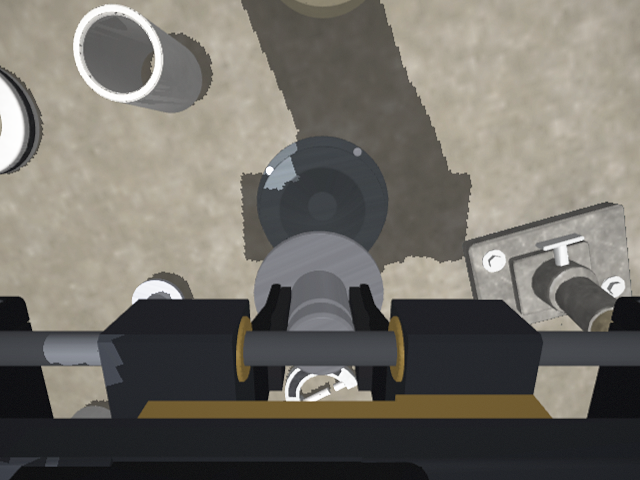

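The cup shows at about (322,200), half hidden by the held plug's rim. I enlarge and brighten it to tell the mouth from the block edges.

Run:
```python
from h import *
im=cv2.imread("pics/w3.png")[120:270,240:400]; g=cv2.createCLAHE(4,(2,2)).apply(cv2.cvtColor(im,6)); cv2.imwrite("pics/w3c.png",cv2.resize(g,None,fx=4,fy=4,interpolation=2))
```

```text
(no output)
```

View pics/w3c.png

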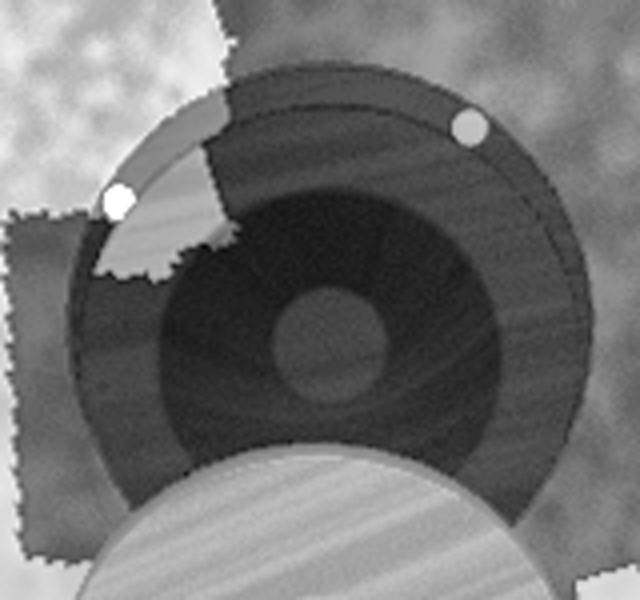

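Mouth circle in the crop: left 160, right 501, top 187, so its centre in the full picture is about (322.6,209). I use that, and check the held plug against its rim edge (visible far edge at row 230.8).

Run:
```python
from h import *
C=cam("wrist"); s=env.read_state(); R=np.array(s['eef_rot']);p=np.array(s['eef_pos']); M=onplane(C,(322.6,209.3),42); print("mouth",M)
for dy in(-2,0,2): print(dy,[proj(C,p+R@np.array([33*np.sin(a),dy-33*np.cos(a),10.])).round(1) for a in(0,-1.2,1.2)])
a=np.cos(np.linspace(0,1,2))
T=M.copy(); T[2]=42-20+37+30  # 30 above home
print("to 30 above home",(R.T@(T-p)/80).round(3))
```

```text
mouth [537.16596412 160.1976897   42.        ]
-2 [array([318.8, 228.7]), array([256.3, 270.3]), array([381.4, 270.3])]
0 [array([318.8, 232.8]), array([256.4, 274.1]), array([381.2, 274.1])]
2 [array([318.8, 236.8]), array([256.6, 277.9]), array([381.1, 277.9])]
to 30 above home [ 0.026 -0.337  0.75 ]
```

```bash
python3 -m crank '[[0.026,-0.32,0.2,0],[0,0,0.4,0],[0,0,0,0]]'
python3 - <<'E'
from h import *
s=env.read_state(); R=np.array(s['eef_rot']); print((R.T@(np.array([538,160,59])-s['eef_pos'])/80).round(3))
E
```

```text
time_s: 6.3
eef_pos: [538.9, 155.6, 100.5]
eef_rot: [[0.291, 0.956, -0.03], [0.957, -0.291, 0.001], [-0.008, -0.029, -1.0]]
ft_force: [0.0, -0.2, -2.7]
gripper_width: 0.309
[ 0.053 -0.012  0.519]
```

Reduce grip so the taper can self-centre, and lower gently.

```bash
python3 -m crank '[[0.05,-0.01,0.2,0],[0,0,0.12,0],[0,0,0.08,0],[0,0,0,0]]' 1 15
python3 - <<'E'
from h import *
s=env.read_state(); R=np.array(s['eef_rot']); print((R.T@(np.array([538,160,59])-s['eef_pos'])/80).round(3))
E
```

```text
time_s: 6.8
eef_pos: [540.4, 159.0, 68.9]
eef_rot: [[0.294, 0.956, -0.027], [0.956, -0.294, 0.002], [-0.006, -0.026, -1.0]]
ft_force: [-0.3, 0.5, -3.2]
gripper_width: 0.313
[ 0.004 -0.03   0.124]
```

```bash
python3 -m crank '[[0,-0.025,0.06,0],[0,0,0.06,0],[0,0,0.03,0],[0,0,0,0]]'; python3 -m crank '[[0,0,0.03,0],[0,0,0.02,0]]'
```

```text
time_s: 7.3
eef_pos: [538.6, 158.8, 58.6]
eef_rot: [[0.294, 0.955, -0.027], [0.956, -0.294, 0.002], [-0.006, -0.026, -1.0]]
ft_force: [-0.6, 0.5, -3.6]
gripper_width: 0.315
time_s: 7.55
eef_pos: [539.0, 158.7, 57.5]
eef_rot: [[0.295, 0.955, -0.027], [0.956, -0.295, 0.004], [-0.004, -0.026, -1.0]]
ft_force: [-9.7, -3.3, 19.5]
gripper_width: 0.315
```

Contact at the expected height (19.5 N up). I open the fingers so it seats freely, then look.

```bash
python3 -m crank '[[0,0,0,0],[0,0,0,0],[0,0,0,0]]' 0.0
python3 - <<'E'
from h import *
im=eyes.get_image("side"); w=eyes.get_image("wrist")
a=cv2.resize(im[200:360,180:380],None,fx=2,fy=2); b=w[100:420,160:480]; cv2.imwrite("pics/s4.png",np.hstack([a,b]))
D=cam("side"); print([proj(D,(537,160,z)).round(1) for z in (94,58,48,42)])
E
```

```text
time_s: 7.92
eef_pos: [540.1, 159.3, 58.1]
eef_rot: [[0.294, 0.955, -0.024], [0.956, -0.294, 0.005], [-0.002, -0.025, -1.0]]
ft_force: [-0.2, -0.2, 0.1]
gripper_width: 0.484
[array([285.6, 281.8]), array([286.2, 303.8]), array([286.3, 309.8]), array([286.4, 313.3])]
```

View pics/s4.png

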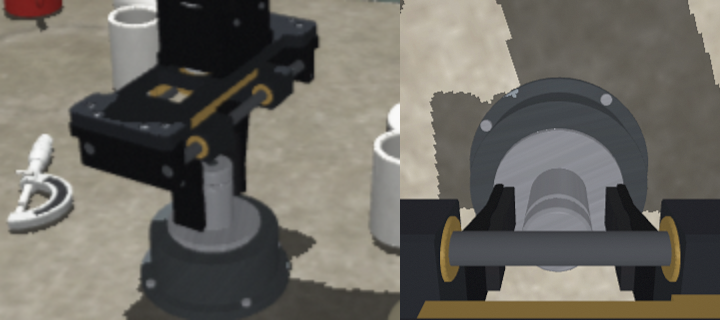

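Fully home: the rim sits just above the cup's mouth and the stem is upright. Now I regrip and ease it up.

```bash
python3 -m crank '[[0,0,0,0],[0,0,0,0],[0,0,0,0],[0,0,0,0]]' 1 18; python3 -m crank '[[0,0,-0.07,0],[0,0,-0.06,0],[0,0,0,0]]'
```

```text
time_s: 8.52
eef_pos: [539.7, 158.6, 57.8]
eef_rot: [[0.295, 0.955, -0.025], [0.956, -0.295, 0.004], [-0.003, -0.025, -1.0]]
ft_force: [-0.0, -0.3, 0.2]
gripper_width: 0.313
time_s: 8.9
eef_pos: [539.6, 158.9, 68.4]
eef_rot: [[0.294, 0.955, -0.026], [0.956, -0.294, 0.004], [-0.004, -0.026, -1.0]]
ft_force: [0.2, -0.3, -3.7]
gripper_width: 0.317
```

Lifted 10.6 mm. Now I push sideways along tool +y, so the cone bears on the lip and the plug pivots about the pads.

```bash
python3 -m crank '[[0,0.08,0,0],[0,0.06,0,0],[0,0.04,0,0]]'; python3 -m crank '[[0,0.04,0,0],[0,0.04,0,0]]'
```

```text
time_s: 9.28
eef_pos: [551.6, 155.9, 68.8]
eef_rot: [[0.293, 0.956, -0.032], [0.956, -0.293, 0.006], [-0.003, -0.032, -0.999]]
ft_force: [-11.5, -0.1, 14.5]
gripper_width: 0.311
time_s: 9.52
eef_pos: [555.6, 154.9, 69.7]
eef_rot: [[0.292, 0.956, -0.038], [0.956, -0.292, 0.008], [-0.004, -0.039, -0.999]]
ft_force: [-8.8, 0.1, 9.5]
gripper_width: 0.316
```

```bash
python3 -m crank '[[0,0.04,0,0],[0,0.04,0,0]]'
python3 - <<'E'
from h import *
im=eyes.get_image("side"); w=eyes.get_image("scene")
a=cv2.resize(im[240:370,215:355],None,fx=3,fy=3); b=cv2.resize(w[120:250,210:330],None,fx=3,fy=3); cv2.imwrite("pics/s5.png",np.hstack([a,b]))
E
```

```text
time_s: 9.78
eef_pos: [560.1, 153.8, 70.6]
eef_rot: [[0.292, 0.956, -0.043], [0.956, -0.292, 0.01], [-0.003, -0.044, -0.999]]
ft_force: [-7.8, -0.8, 7.4]
gripper_width: 0.316
```

View pics/s5.png

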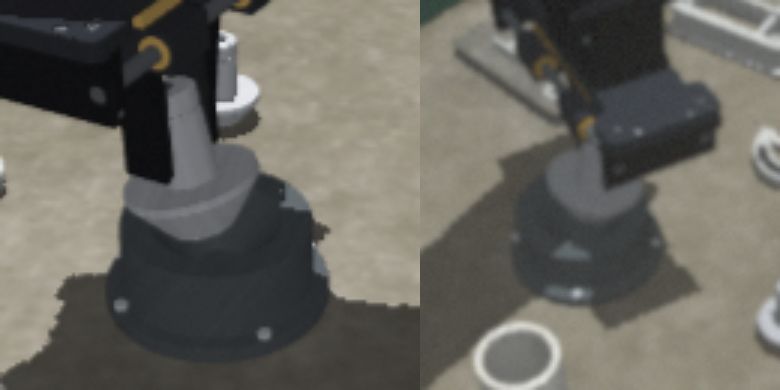

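The plug leans clearly to the left in the side view (stem edge runs from (196,95) to (215,178), about 13°), with its cone still in the cup. I check its centre height by triangulating the rim.

Run:
```python
from h import *
S,D=cam("scene"),cam("side")
def P(C): K,R,c=C; return K@np.hstack([R.T,(-R.T@c)[:,None]])
def tri(a,b):
    X=cv2.triangulatePoints(P(S),P(D),np.array(a,float).reshape(2,1),np.array(b,float).reshape(2,1)); return (X[:3]/X[3]).ravel()
X=tri((270,120+183/3),(215+191/3,240+178/3)); t=np.radians(13); u=np.array([np.sin(t)*.955,-np.sin(t)*.294,np.cos(t)])
print("rim",X,"centre",X+10*u)
for a in (8,13,17):
  t=np.radians(a);u=np.array([np.sin(t)*.955,-np.sin(t)*.294,np.cos(t)])
  p,q=[proj(D,np.array([548,155,60])+k*u) for k in(0,30)]; print(a,np.degrees(np.arctan2(p[0]-q[0],p[1]-q[1])))
```

```text
rim [551.13582263 152.76152159  59.74664341] centre [553.28410519 152.10016549  69.49034406]
8 9.368858207918423
13 13.732259339802633
17 17.063656359307224
```

Lean is about 12°, centre about 27 mm above the mouth and about 16 mm off axis, all within limits. A little more lean and a short hold.

```bash
python3 -m crank '[[0,0.04,0.015,0],[0,0,0,0],[0,0,0,0]]'
python3 - <<'E'
from h import *
im=eyes.get_image("side"); cv2.imwrite("pics/s6.png",cv2.resize(im[240:370,215:355],None,fx=4,fy=4))
E
```

```text
time_s: 10.25
eef_pos: [562.9, 152.9, 70.8]
eef_rot: [[0.292, 0.955, -0.046], [0.956, -0.292, 0.011], [-0.003, -0.047, -0.999]]
ft_force: [-3.0, 0.5, 0.0]
gripper_width: 0.315
```

View pics/s6.png

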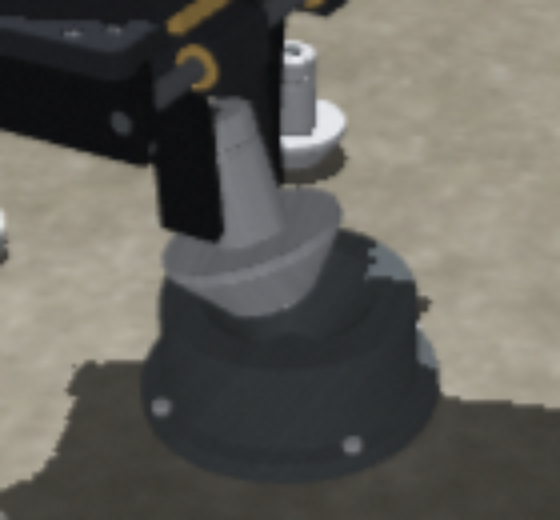

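Lean is about 14–15°, cone still inside the cup. Returning to the axis and easing it down with a light grip.

```bash
python3 -m crank '[[0,-0.1,0,0],[0,-0.1,0,0],[0,-0.1,0,0],[0,0,0,0]]'
python3 - <<'E'
from h import *
s=env.read_state(); R=np.array(s['eef_rot']); print((R.T@(np.array([539,159.5,58])-s['eef_pos'])/80).round(3))
E
```

```text
time_s: 10.8
eef_pos: [538.4, 160.3, 71.2]
eef_rot: [[0.292, 0.955, -0.046], [0.956, -0.292, 0.01], [-0.004, -0.047, -0.999]]
ft_force: [0.4, -0.3, -3.1]
gripper_width: 0.314
[-0.007  0.017  0.164]
```

```bash
python3 -m crank '[[0,0.01,0.05,0],[0,0,0.05,0],[0,0,0.04,0],[0,0,0.03,0]]' 1 7; python3 -m crank '[[0,0,0,0],[0,0,0,0],[0,0,0,0]]' 0.0
python3 - <<'E'
from h import *
im=eyes.get_image("side"); w=eyes.get_image("scene")
a=cv2.resize(im[240:370,215:355],None,fx=3,fy=3); b=cv2.resize(w[120:250,210:330],None,fx=3,fy=3); cv2.imwrite("pics/s7.png",np.hstack([a,b]))
E
```

```text
time_s: 11.3
eef_pos: [544.9, 158.2, 60.3]
eef_rot: [[0.294, 0.955, -0.034], [0.956, -0.294, 0.011], [0.0, -0.036, -0.999]]
ft_force: [3.1, -3.3, 3.4]
gripper_width: 0.32
time_s: 11.68
eef_pos: [542.4, 159.1, 58.7]
eef_rot: [[0.293, 0.955, -0.039], [0.956, -0.293, 0.011], [-0.001, -0.041, -0.999]]
ft_force: [0.1, -0.2, -0.3]
gripper_width: 0.485
```

View pics/s7.png

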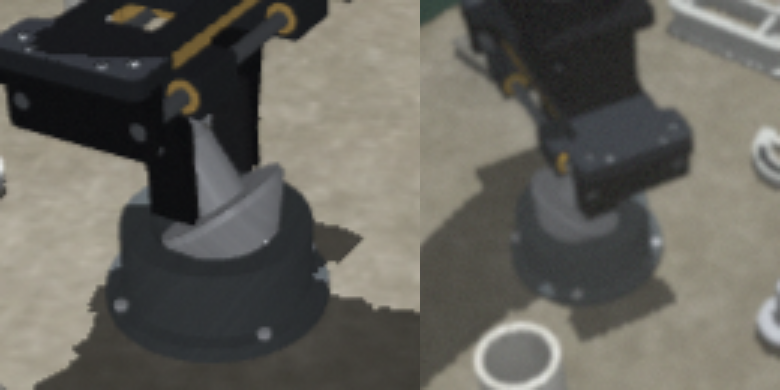

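The plug has wedged in the cup, leaning about 28° towards tool +y: the pads carried the lean down with them. To mend it I grip, lift, and push towards −y so the opposite lip brings it upright.

```bash
python3 -m crank '[[0,0,0,0],[0,0,0,0],[0,0,0,0]]' 1 20; python3 -m crank '[[0,0,-0.08,0],[0,0,-0.08,0],[0,0,0,0]]';  python3 -m crank '[[0,-0.06,0,0],[0,-0.06,0,0],[0,-0.05,0,0]]'
python3 - <<'E'
from h import *
im=eyes.get_image("side"); w=eyes.get_image("scene")
a=cv2.resize(im[240:370,215:355],None,fx=3,fy=3); b=cv2.resize(w[120:250,210:330],None,fx=3,fy=3); cv2.imwrite("pics/s8.png",np.hstack([a,b]))
s=env.read_state(); R=np.array(s['eef_rot']); print((R.T@(np.array([539,159.5,58])-s['eef_pos'])).round(1))
E
```

```text
time_s: 12.15
eef_pos: [542.2, 158.0, 58.9]
eef_rot: [[0.294, 0.955, -0.04], [0.956, -0.294, 0.009], [-0.003, -0.041, -0.999]]
ft_force: [-2.1, -4.3, 4.1]
gripper_width: 0.315
time_s: 12.52
eef_pos: [542.3, 158.5, 72.1]
eef_rot: [[0.294, 0.955, -0.04], [0.956, -0.293, 0.01], [-0.002, -0.042, -0.999]]
ft_force: [0.2, 0.3, -3.1]
gripper_width: 0.311
time_s: 12.9
eef_pos: [528.2, 163.0, 72.3]
eef_rot: [[0.293, 0.955, -0.041], [0.956, -0.293, 0.01], [-0.003, -0.042, -0.999]]
ft_force: [0.2, -0.6, -3.3]
gripper_width: 0.312
[-0.2 12.  13.9]
```

View pics/s8.png

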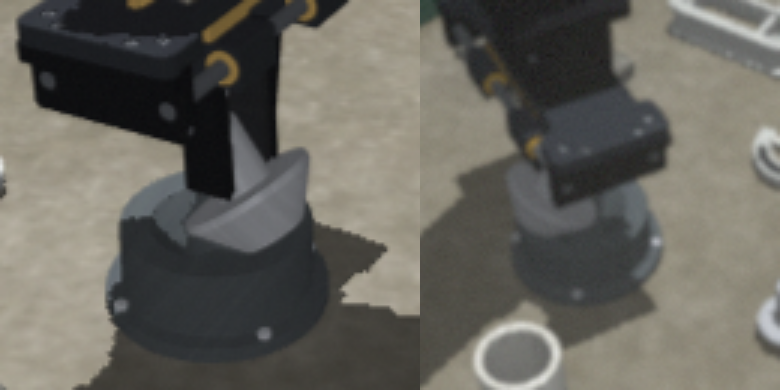

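Still leaning about 30° and no contact; the nose has cleared the lip, so pushing here is no use. Better: put it back where it rested stably, let go, turn the gripper 90°, and close the flat pads across the lean, which squares the stem. I have one picture view left, so I will check the rest with numbers.

```bash
python3 -m crank '[[0,0.1,0,0],[0,0.08,0,0],[0,0,0,0]]'; python3 -m crank '[[0,0,0.08,0],[0,0,0.06,0],[0,0,0.02,0],[0,0,0,0]]'
python3 - <<'E'
from h import *
print(env.read_state()['qpos'])
E
```

```text
time_s: 13.38
eef_pos: [543.4, 158.4, 71.8]
eef_rot: [[0.293, 0.955, -0.04], [0.956, -0.293, 0.01], [-0.002, -0.042, -0.999]]
ft_force: [0.6, 0.6, -3.5]
gripper_width: 0.317
time_s: 13.88
eef_pos: [542.6, 157.7, 59.2]
eef_rot: [[0.294, 0.955, -0.042], [0.956, -0.294, 0.01], [-0.003, -0.043, -0.999]]
ft_force: [-2.4, -0.7, 1.6]
gripper_width: 0.314
[-0.80035091  0.36647031  0.54750368  1.84537523 -0.24401432  1.03101658
  1.1242292 ]
```

```bash
python3 -m crank '[[0,0,0,0],[0,0,0,0],[0,0,0,0],[0,0,-0.4,0],[0,0,-0.4,0]]' -1; python3 -m crank '[[0,0,0,0.055],[0,0,0,0.055],[0,0,0,0.055],[0,0,0,0.055],[0,0,0,0.055]]'; python3 -m crank '[[0,0,0,0.055],[0,0,0,0.055],[0,0,0,0.055],[0,0,0,0.055],[0,0,0,0]]';  python3 - <<'E'
from h import *
im=eyes.get_image("side"); w=eyes.get_image("scene"); cc=cam("wrist"); v=eyes.get_image("wrist")
a=cv2.resize(im[240:370,215:355],None,fx=3,fy=3)[:300]; b=cv2.resize(w[120:250,210:330],None,fx=3,fy=3)[:300]; v=cv2.resize(v[100:460],(500,281)); 
o=np.zeros((581,780,3),np.uint8); o[:300]=np.hstack([a,b]); o[300:,:500]=v; cv2.imwrite("pics/s9.png",o)
cv2.imwrite("pics/s9side.png",im); print(env.read_state()['qpos'][6])
E
```

```text
time_s: 14.5
eef_pos: [543.9, 157.1, 122.2]
eef_rot: [[0.293, 0.955, -0.045], [0.956, -0.293, 0.008], [-0.005, -0.045, -0.999]]
ft_force: [0.2, 0.3, 0.4]
gripper_width: 0.797
time_s: 15.12
eef_pos: [546.0, 158.0, 125.1]
eef_rot: [[0.927, 0.373, -0.04], [0.374, -0.927, 0.011], [-0.033, -0.025, -0.999]]
ft_force: [-0.4, 0.0, -0.8]
gripper_width: 0.999
time_s: 15.75
eef_pos: [546.0, 158.6, 124.9]
eef_rot: [[0.945, -0.324, -0.039], [-0.324, -0.946, 0.011], [-0.041, 0.002, -0.999]]
ft_force: [0.2, 0.0, -0.2]
gripper_width: 1.0
-0.41435148932670063
```

View pics/s9.png

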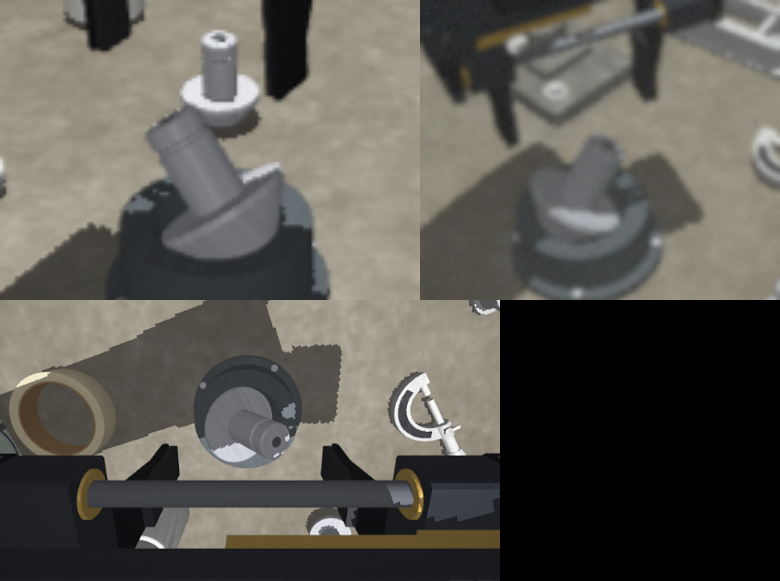

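Plug alone in the cup: stem top in the side view at about (272,282), scene (271.5,169), wrist (348,283). Triangulating the lean.

Run:
```python
from h import *
Cs=[cam("scene"),cam("side"),cam("wrist")]
uv=[(271.5,168.5),(272.3,282),(348,283)]
A=np.zeros((3,3));b=np.zeros(3)
for (K,R,c),p in zip(Cs,uv):
    d=R@np.linalg.inv(K)@np.array([*p,1.]); d/=np.linalg.norm(d); M=np.eye(3)-np.outer(d,d); A+=M; b+=M@c
X=np.linalg.solve(A,b); print(X,[ (proj(C,X)-p).round(1) for C,p in zip(Cs,uv)])
print(onplane(Cs[2],(247*1.28,(408-300)*1.281+100),42))
s=env.read_state();R=np.array(s['eef_rot']); print("tool",R.T@(X-s['eef_pos']))
print("cup axis tool",R.T@(np.array([538,160,90])-s['eef_pos']))
```

```text
[559.2541527  152.44086423  88.75371547] [array([-0.3,  0.9]), array([-0.6, -1.5]), array([ 0. , -2.6])]
[543.62291899 170.03495326  42.        ]
tool [15.89959478  1.4280424  35.64111208]
cup axis tool [-6.68857821  1.1120948  35.31341693]
```

The lean lies exactly along the new jaw direction, with stem top at z = 89 mm. The raised rim edge is at about 64 mm, so I lower the TCP to about 70 and close across the lean.

```bash
python3 -m crank '[[-0.08,0.014,0.3,0],[0,0,0.25,0],[0,0,0.1,0],[0,0,0,0]]'
python3 - <<'E'
from h import *
s=env.read_state();R=np.array(s['eef_rot']); print("cup axis tool",R.T@(np.array([538,160,72])-s['eef_pos']))
E
```

```text
time_s: 16.4
eef_pos: [538.4, 160.1, 72.0]
eef_rot: [[0.948, -0.315, -0.038], [-0.315, -0.949, 0.012], [-0.04, 0.0, -0.999]]
ft_force: [-0.9, 0.5, 0.9]
gripper_width: 0.996
cup axis tool [-0.31827133  0.20877024  0.00722598]
```

```bash
python3 -m crank '[[0,0,0,0],[0,0,0,0],[0,0,0,0],[0,0,0,0],[0,0,0,0]]' 1 20;  python3 -m crank '[[0,0,0,0],[0,0,0,0],[0,0,0,0],[0,0,0,0]]'
```

```text
time_s: 17.02
eef_pos: [546.0, 158.7, 76.7]
eef_rot: [[0.948, -0.317, -0.023], [-0.317, -0.948, 0.013], [-0.026, -0.005, -1.0]]
ft_force: [7.6, -3.1, 6.0]
gripper_width: 0.519
time_s: 17.52
eef_pos: [549.2, 158.4, 79.6]
eef_rot: [[0.948, -0.318, -0.017], [-0.318, -0.948, 0.015], [-0.021, -0.009, -1.0]]
ft_force: [1.2, -1.1, 2.9]
gripper_width: 0.349
```

Opening is now 30 mm, nearly square on the stem; the compliant tool moved about 11 mm along x. I lift a little, centre, and check.

```bash
python3 -m crank '[[0,0,-0.06,0],[-0.07,0,-0.04,0],[-0.05,0,0,0],[0,0,0,0]]' 1 30
python3 - <<'E'
from h import *
s=env.read_state();R=np.array(s['eef_rot']); print("cup axis tool",R.T@(np.array([538,160,72])-s['eef_pos']))
im=eyes.get_image("side"); cv2.imwrite("pics/s10.png",im)
g=cv2.cvtColor(im,6)[262:330,255:320]
for r in g[::3]: print(' '.join(f"{v:3d}" for v in r[::2]))
E
```

```text
time_s: 18.02
eef_pos: [541.1, 161.3, 88.8]
eef_rot: [[0.948, -0.318, -0.013], [-0.318, -0.948, 0.015], [-0.017, -0.01, -1.0]]
ft_force: [2.1, -0.1, -3.3]
gripper_width: 0.32
cup axis tool [-2.29352472  2.34531764 16.81366516]
151 155 156 153  37  15  21  26  22  21  23  22 151 153 113 116  83  24  16  17  16  14  11  15  34 153 145 145 151 156 152 150  98
155 155 149 151  93  15  22  24  22  23  23  23 155 218 117 114  84  24  15  16  14  13  15  15  98 151 151 151 156 155 158 157 157
148 149 159 154 148  15  23  25  24  23  24  22 217 234 121 115  83  25  15  15  13  11  14  14 135 155 152 151 149 148 154 161 165
150 153 151 149 150  49  16  24  24  22  24  23 218 234 109 108 107  29  17  16  14  14  15  13 149 154 154 154 155 159 156 150 149
157 158 156 152 145  51  15  25  21  23  22  79  96  82  54  72  98  30  16  15  16  14  13  14 155 154 157 157 151 149 151 158 166
153 151 152 150 146  68  14  26  23  33  98  97  99  92  92 101  96  25  16  16  14  14  14  14 164 159 161 165 167 160 158 160 163
157 155 149 147 148  78  15  25  23  48 109 110 116 117 128 127 120  25  16  14  
[... 1462 characters left out ...]
 118 119 105  97  59  46  45  44  46 120
 51  45  46  44  45  42  43  49 100 112 112 107  96  99  95  98 109 119 120 122 123 126 105 102  99  99  69  45  45  44  45  45 116
 47  45  43  44  45  45  37  39  44  51  87 107 111 118 114 113 109 109 108 105 103 103 106 103  98  75  46  45  43  46  45  43 110
 47  43  45  45  46  45  46  45  39  42  43  47  59  99 103 100 101 104 106 104 105 104 102  83  52  45  45  43  46  45  46  43 110
 63  45  45  47  45  44  44  44  45  44  44  43  45  47  48  64  97 102 105  83  68  53  45  45  46  46  46  45  48  45  45  42  79
 72  46  46  47  48  49  45  46  44  45  44  44  44  46  46  46  44  44  44  45  46  44  45  44  46  49  48  50  48  46  44  41  81
```

Squeezed to 0.32 (= stem diameter), stem close to upright. Centre, lower until contact, and release.

```bash
python3 -m crank '[[-0.028,0.028,0.06,0],[0,0,0.05,0],[0,0,0.04,0],[0,0,0,0]]' 1 15
```

```text
time_s: 18.58
eef_pos: [545.9, 160.5, 82.0]
eef_rot: [[0.948, -0.319, 0.002], [-0.319, -0.948, 0.019], [-0.004, -0.018, -1.0]]
ft_force: [0.7, -1.0, -0.9]
gripper_width: 0.324
```

```bash
python3 -m crank '[[-0.06,0,0.03,0],[-0.04,0,0.03,0],[0,0,0.03,0]]' 1 10; python3 -m crank '[[0,0,0,0],[0,0,0,0],[0,0,0,0]]' -0.2
python3 - <<'E'
from h import *
im=eyes.get_image("side"); cv2.imwrite("pics/s11.png",im)
g=cv2.cvtColor(im,6)[262:330,255:320]
for r in g[::3]: print(' '.join(f"{v:3d}" for v in r[::2]))
E
```

```text
time_s: 18.95
eef_pos: [542.7, 163.1, 78.6]
eef_rot: [[0.947, -0.32, 0.011], [-0.32, -0.947, 0.021], [0.004, -0.023, -1.0]]
ft_force: [-4.8, -3.7, 15.5]
gripper_width: 0.326
time_s: 19.32
eef_pos: [540.5, 163.5, 77.6]
eef_rot: [[0.948, -0.319, 0.007], [-0.32, -0.947, 0.021], [0.0, -0.022, -1.0]]
ft_force: [0.3, 0.2, -0.6]
gripper_width: 0.557
152  29  15  13  25  22  23  24  22 132 161 155 152 153 112 109  95  41  29  30  29  30  29  29  30  60  96  89  36  45  57  60  62
154  68  16  15  24  23  23  23  22 131 151 150 168 218 118 114 119 121 115  98 221 103  28  30  30  27  24  15  14 138 156 158 146
147  98  16  14  26  22  22  23  23 130 149 230 233 234 120 116 119 121 113 100 189  54  16  16  14  15  13  14  19 146 154 162 164
150 154  24  17  27  22  21  23  21  96 184 235 235 234 115 115 119 121 114 104  81  20  16  16  15  14  13  13  93 158 156 151 149
158 157  63  13  26  23  23  23  22  88 146 144 230 230 230 224 221 219 220 229  79  20  16  15  15  12  14  12 135 150 151 158 167
153 151  91  15  25  24  23  22  23  72 149  92 103 102 107 101 108 123 129 121  48  18  15  17
[... 1580 characters left out ...]
 103 102 105 105  67  65  99  74  50 120
 52  46  44  44  44  93 103 104 103 106 102 105  99 101 102 103 101 101 101 102 104 101 102 103 111 112  60  46  45  44  45  46 118
 47  44  43  46  44  44 100 114 104 106 100 105  99 101 101 103 102 102 101 102 101 112 117 119 103  49  45  45  45  46  46  44 110
 45  44  47  46  46  44  45  55 106 123 119 119 116 116 118 120 122 123 121 120 117 102  97  76  47  45  45  44  46  45  44  42 112
 63  46  47  47  45  45  45  44  45  45  52  66  87 101 104 105 103 102 101  80  66  51  46  44  46  45  45  46  48  46  44  43  79
 49  46  47  48  48  48  45  45  44  44  44  44  45  46  44  44  45  44  45  46  45  45  44  45  46  47  48  50  47  45  44  41  80
```

Stem edges are now vertical (left ~275, right ~294 in every row). Stem top is at (284,280) against the predicted home (286,282), rim at (287,311) against (286,310): home and upright. Opening fully and withdrawing.

```bash
python3 -m crank '[[0,0,0,0],[0,0,0,0],[0,0,0,0]]' -1;  python3 -m crank '[[0,0,-0.2,0],[0,0,-0.6,0],[0,0,-0.6,0],[0,0,-0.3,0],[0,0,0,0]]'
python3 - <<'E'
from h import *
for n,(x,y) in {"side":(255,262),"scene":(235,150)}.items():
    im=eyes.get_image(n); cv2.imwrite(f"pics/f_{n}.png",im); C=cam(n); print(n,[proj(C,(538,160,z)).round(1).tolist() for z in (94,48)], "small",proj(C,(577,1,52)).round())
    g=cv2.cvtColor(im,6)[y:y+66,x:x+66]
    for r in g[::3]: print(' '.join(f"{v:3d}" for v in r[::2]))
E
```

```text
time_s: 19.75
eef_pos: [540.1, 163.6, 77.2]
eef_rot: [[0.948, -0.319, 0.007], [-0.319, -0.947, 0.021], [-0.0, -0.022, -1.0]]
ft_force: [0.3, 0.3, 0.3]
gripper_width: 0.858
time_s: 20.38
eef_pos: [539.8, 159.6, 221.5]
eef_rot: [[0.947, -0.321, 0.009], [-0.321, -0.947, 0.021], [0.001, -0.023, -1.0]]
ft_force: [-0.3, -0.2, -0.1]
gripper_width: 0.999
side [[284.9, 281.8], [285.6, 309.7]] small [288. 253.]
142 145 145 145 143 139 143 145 144 149 151 146 142 144 105 109 117 114 107  94 148 148 147 143 144 142 136 136 141 146 143 140 143
145 144 141 139 137 139 141 140 136 140 142 139 157 206 110 108 111 112 104  94 216 174 147 143 142 143 142 143 147 145 148 148 148
137 141 149 145 144 143 142 144 138 139 139 222 226 226 113 107 111 114 106  94 221 223 223 155 143 146 144 142 139 138 144 151 154
141 143 142 139 139 145 149 152 145 139 174 228 229 227 107 106 111 113 108  97 225 225 224 152 140 144 145 145 145 148 146 142 139
147 146 147 143 137 133 140 144 145 140 137 134 223 222 222 212 210 208 210 220 223 195 107 144 146 145 145 146 142 140 142 148 155
144 142 142 140 137 137 136 134 130
[... 4469 characters left out ...]
  85  65  63 101 120 132 141 138 132 137
 77  82  80  68  64  62  84 100 103 100 101  99  98  87  92 101 100 101 106 103 103  93  76  61  63  67 130 153 129 136 136 133 133
 79  80  78  62  63  57  56  64  80  91  99  99 101 103 103 103 102  93  90  79  68  65  67  67  66  77 102  97 124 138 142 140 134
 80  86  81  66  64  62  61  60  58  60  63  66  66  67  71  68  67  67  67  64  64  69  65  66  78  98 100  96 139 140 144 140 133
 77  81  83  73  61  69  73  60  64  59  64  62  64  62  64  64  67  65  66  65  65  66  71  89 105  96  91 129 141 141 139 132 129
 79  80  78  77  73  86  99  91  74  66  63  62  63  64  64  66  64  64  64  68  78  93 103 102  86  94 135 132 136 138 141 138 139
```

Looks home, but there may be a few degrees of residual lean in the side view. I measure the stem edges and rim at full resolution.

Run:
```python
from h import *
for n,rows,(cl,cr),(rl,rr) in (("side",range(286,304),(275,294),(0,0)),("scene",range(168,180),(257,269),(0,0))):
    g=cv2.GaussianBlur(cv2.cvtColor(cv2.imread(f"pics/f_{n}.png"),6),(3,3),0).astype(float); L=[];Rr=[]
    for r in rows:
        d=np.gradient(g[r]); L.append(cl-5+np.argmax(abs(d[cl-5:cl+6]))); Rr.append(cr-5+np.argmax(abs(d[cr-5:cr+6])))
    C=cam(n); p,q=[proj(C,(538,160,z)) for z in(90,60)]
    print(n,L,Rr,"slope",np.polyfit(rows,L,1)[0].round(3),np.polyfit(rows,Rr,1)[0].round(3),"vertical pred",((p-q)[0]/(p-q)[1]).round(3))
im=cv2.imread("pics/f_side.png"); g=cv2.cvtColor(im,6)
for r in range(299,326,2): print(r,' '.join(f"{v:3d}" for v in g[r,260:274]),' | ',' '.join(f"{v:3d}" for v in g[r,300:318]))
C=cam("side")
for a in np.linspace(0,2*np.pi,9)[:-1]: print(proj(C,(538+33*np.cos(a),160+33*np.sin(a),48)).round(1),proj(C,(538+33*np.cos(a),160+33*np.sin(a),44)).round(1))
```

```text
side [np.int64(273), np.int64(273), np.int64(273), np.int64(274), np.int64(274), np.int64(274), np.int64(274), np.int64(274), np.int64(274), np.int64(275), np.int64(275), np.int64(274), np.int64(270), np.int64(276), np.int64(273), np.int64(276), np.int64(276), np.int64(270)] [np.int64(294), np.int64(294), np.int64(294), np.int64(294), np.int64(294), np.int64(295), np.int64(295), np.int64(295), np.int64(295), np.int64(295), np.int64(295), np.int64(295), np.int64(295), np.int64(296), np.int64(296), np.int64(296), np.int64(296), np.int64(296)] slope 0.017 0.134 vertical pred 0.026
scene [np.int64(256), np.int64(255), np.int64(255), np.int64(255), np.int64(255), np.int64(255), np.int64(255), np.int64(254), np.int64(252), np.int64(252), np.int64(262), np.int64(252)] [np.int64(264), np.int64(264), np.int64(264), np.int64(264), np.int64(270), np.int64(270), np.int64(274), np.int64(267), np.int64(271), np.int64(272), np.int64(273), np.int64(273)] slope -0.07 0.93 vertical pred 0.154
299 145 147 147 148 147 148 150 136 133 120 109 104 102 102  |  226 226 220 215 194 143 114 116 129 138 138 13
[... 1317 characters left out ...]
 112 104  95  73  44  41  42  43  42  42  40  41  43  43  42  41  41
321  41  42  43  43  41  42  42  43  58  84 107 110 111 112  |   92  90  79  52  42  43  40  43  42  42  41  41  43  43  41  43  41  40
323  41  42  42  43  42  41  43  41  43  42  43  55  82  94  |   67  50  43  41  41  42  43  41  44  42  40  43  43  42  42  42  41  39
325  43  44  43  42  41  40  41  41  42  43  43  42  43  41  |   42  42  42  41  42  43  41  43  40  42  43  43  44  42  41  40  41  40
[263.2 306.8] [263.3 309.1]
[264.8 317. ] [264.9 319.4]
[279.2 323.2] [279.3 325.6]
[297.6 321.3] [297.7 323.7]
[308.4 312.6] [308.4 315. ]
[305.5 302.7] [305.5 305. ]
[291.6 297.2] [291.6 299.5]
[274.4 298.8] [274.5 301.1]
```

The stem is still leaning about 6° towards +x (edge slope 0.13 against 0.026 for vertical), too near the 7° limit. I regrip deeper along the stem so the full pads square it, lift slightly and reseat.

```bash
python3 -m crank '[[0,0,0.6,0],[0,0,0.6,0],[0,0,0.5,0],[0,0,0.1,0],[0,0,0,0]]'
python3 - <<'E'
from h import *
s=env.read_state();R=np.array(s['eef_rot']); print("to go",R.T@(np.array([538.5,159.5,60])-s['eef_pos'])/80)
E
```

```text
time_s: 21.1
eef_pos: [537.4, 161.3, 68.7]
eef_rot: [[0.947, -0.322, 0.002], [-0.322, -0.947, 0.017], [-0.004, -0.016, -1.0]]
ft_force: [0.3, 0.2, 0.4]
gripper_width: 0.998
to go [0.02089033 0.01807013 0.10787325]
```

```bash
python3 -m crank '[[0.02,0.015,0.1,0],[0,0,0,0],[0,0,0,0]]'; python3 -m crank '[[0,0,0,0],[0,0,0,0],[0,0,0,0],[0,0,0,0],[0,0,0,0]]' 1 40; python3 -m crank '[[0,0,0,0],[0,0,0,0],[0,0,-0.06,0],[0,0,0,0]]'
python3 - <<'E'
from h import *
cv2.imwrite("pics/s12.png",eyes.get_image("side"))
s=env.read_state();R=np.array(s['eef_rot']); print("to go",R.T@(np.array([538,160,60])-s['eef_pos'])/80)
E
```

```text
time_s: 21.48
eef_pos: [540.5, 160.3, 63.1]
eef_rot: [[0.947, -0.322, 0.006], [-0.322, -0.947, 0.019], [-0.001, -0.02, -1.0]]
ft_force: [-0.1, -0.1, -0.1]
gripper_width: 0.998
time_s: 22.1
eef_pos: [541.0, 160.7, 64.1]
eef_rot: [[0.947, -0.322, 0.007], [-0.322, -0.947, 0.02], [0.0, -0.021, -1.0]]
ft_force: [-0.4, -0.2, -0.2]
gripper_width: 0.516
time_s: 22.6
eef_pos: [540.1, 160.4, 68.5]
eef_rot: [[0.947, -0.322, 0.005], [-0.322, -0.947, 0.019], [-0.001, -0.02, -1.0]]
ft_force: [0.2, 0.5, -4.3]
gripper_width: 0.317
to go [-0.02074086  0.01422128  0.1032244 ]
```

```bash
python3 -m crank '[[-0.02,0.01,0.03,0],[0,0,0.03,0],[0,0,0.03,0]]'; python3 -m crank '[[0,0,0.03,0],[0,0,0.02,0]]'
```

```text
time_s: 23.02
eef_pos: [540.1, 160.9, 62.7]
eef_rot: [[0.947, -0.321, 0.008], [-0.321, -0.947, 0.021], [0.001, -0.023, -1.0]]
ft_force: [-10.3, -1.2, 26.7]
gripper_width: 0.311
time_s: 23.28
eef_pos: [539.9, 161.0, 62.5]
eef_rot: [[0.947, -0.322, 0.006], [-0.322, -0.946, 0.025], [-0.003, -0.025, -1.0]]
ft_force: [-8.5, -2.7, 24.2]
gripper_width: 0.311
```

```bash
cat > tilt.py <<'E'
from h import *
import sys
def tilt(im):
    g=cv2.GaussianBlur(cv2.cvtColor(im,6),(3,3),0).astype(float); out=[]
    for c,rows in ((275,range(286,299)),(295,range(288,306))):
        e=[]
        for r in rows:
            d=abs(np.gradient(g[r])); i=c-4+np.argmax(d[c-4:c+5]); w=d[i-1:i+2]; e.append(i+(w[2]-w[0])/(2*(2*w[1]-w[0]-w[2])+1e-6))
        k=np.polyfit(rows,e,1); res=abs(np.polyval(k,rows)-e); ok=res<=np.median(res)*2.5; out.append(np.polyfit(np.array(rows)[ok],np.array(e)[ok],1)[0].round(3))
    # rim outline: outermost plug pixels (brighter than cup) per side
    print("edge slopes",out,"(vertical 0.026)")
    for side,cols in (("L",range(262,270)),("R",range(303,312))):
        print(side,[(c,[int(r) for r in np.where(g[302:324,c]>80)[0][[0,-1]]+302]) for c in cols if (g[302:324,c]>80).any()])
for f in sys.argv[1:]:
    im=eyes.get_image("side") if f=="now" else cv2.imread(f); 
    if f=="now": cv2.imwrite("pics/now%d.png"%(env.read_state()['time_s']*100),im)
    print(f); tilt(im)
E
python3 tilt.py pics/f_side.png pics/s12.png now
```

```text
pics/f_side.png
edge slopes [np.float64(0.113), np.float64(0.12)] (vertical 0.026)
L [(262, [302, 318]), (263, [302, 317]), (264, [309, 317]), (265, [307, 317]), (266, [307, 318]), (267, [306, 319]), (268, [305, 320]), (269, [304, 320])]
R [(303, [302, 319]), (304, [302, 318]), (305, [302, 317]), (306, [302, 316]), (307, [302, 314]), (308, [302, 313]), (309, [302, 312]), (310, [302, 312]), (311, [302, 316])]
pics/s12.png
edge slopes [np.float64(-0.152), np.float64(0.191)] (vertical 0.026)
L [(262, [302, 305]), (263, [302, 305]), (264, [302, 304]), (265, [303, 313]), (266, [303, 315]), (267, [302, 316]), (268, [302, 317]), (269, [302, 318])]
R [(303, [302, 317]), (304, [302, 316]), (305, [302, 315]), (306, [302, 314]), (307, [302, 313]), (308, [302, 312]), (309, [302, 310]), (310, [302, 309]), (311, [302, 308])]
now
edge slopes [np.float64(0.092), np.float64(-0.021)] (vertical 0.026)
L [(262, [302, 305]), (263, [302, 304]), (264, [302, 315]), (265, [307, 317]), (266, [306, 318]), (267, [305, 319]), (268, [304, 320]), (269, [303, 321])]
R [(303, [302, 320]), (304, [302, 320]), (305, [302, 319]), (306, [302, 318]), (307, [302, 316]), (308, [302, 315]), (309, [302, 313]), (310, [302, 309]), (311, [302, 308])]
```

```bash
python3 -m crank '[[-0.02,0,0.01,0],[-0.01,0,0.01,0]]'; python3 -m crank '[[0,0,0,0],[0,0,0,0],[0,0,0,0],[0,0,0,0],[0,0,0,0]]' -1; python3 -m crank '[[0,0,-0.2,0],[0,0,-0.6,0],[0,0,-0.6,0],[0,0,0,0]]'; python3 tilt.py now
```

```text
time_s: 23.58
eef_pos: [539.6, 161.2, 62.7]
eef_rot: [[0.947, -0.322, 0.009], [-0.323, -0.946, 0.026], [0.0, -0.027, -1.0]]
ft_force: [0.4, -1.6, 6.1]
gripper_width: 0.311
time_s: 24.2
eef_pos: [538.1, 161.1, 61.5]
eef_rot: [[0.947, -0.322, 0.006], [-0.322, -0.946, 0.025], [-0.002, -0.025, -1.0]]
ft_force: [-0.3, -1.1, 0.1]
gripper_width: 0.792
time_s: 24.7
eef_pos: [537.8, 157.4, 179.7]
eef_rot: [[0.946, -0.324, 0.007], [-0.324, -0.946, 0.024], [-0.002, -0.025, -1.0]]
ft_force: [-0.2, 0.4, -0.7]
gripper_width: 0.997
now
edge slopes [np.float64(0.054), np.float64(0.05)] (vertical 0.026)
L [(262, [302, 303]), (263, [302, 314]), (264, [307, 315]), (265, [306, 316]), (266, [305, 318]), (267, [304, 319]), (268, [303, 320]), (269, [303, 321])]
R [(303, [302, 320]), (304, [302, 319]), (305, [302, 318]), (306, [302, 317]), (307, [302, 316]), (308, [302, 315]), (309, [302, 314]), (310, [302, 314]), (311, [302, 314])]
```

Side view now gives 1.4° residual lean. I back the hand off and check the other plane with the wrist camera, using the dark hole in the stem top and the rim outline.

```bash
python3 -m crank '[[0,0.4,-0.5,0],[0,0.3,-0.4,0],[0,0,0,0],[0,0,0,0]]'
python3 - <<'E'
from h import *
C=cam("wrist"); im=eyes.get_image("wrist"); cv2.imwrite("pics/w9.png",im); D=cam("side"); S=cam("scene")
g=cv2.cvtColor(im,6); p=proj(C,(538,160,94)); q=proj(C,(538,160,48)); m=proj(C,(538,160,42)); print("pred top,rim",p,q)
x,y=p.round().astype(int); w=g[y-22:y+23,x-22:x+23]
for r in w[::2]: print(' '.join(f"{v:3d}" for v in r[::2]))
f=abs(proj(C,(571,160,52))-proj(C,(538,160,52))).max(); print("rim r px",f)
c=cv2.HoughCircles(cv2.medianBlur(g,3),cv2.HOUGH_GRADIENT,1.5,5,param1=80,param2=20,minRadius=int(f*.9),maxRadius=int(f*1.1))
if c is not None: print("circles",[k.round(1).tolist() for k in c[0] if np.hypot(*(k[:2]-q))<25][:4])
sm=eyes.get_image("scene"); s0=cv2.imread("pics/scene0.png"); print("small plug diff",cv2.absdiff(sm,s0)[205:240,318:348].mean())
s0=cv2.imread("pics/scene0.png");t=sm[205:240,318:348]; r=cv2.minMaxLoc(cv2.matchTemplate(s0[195:250,308:358],t,5)); print(r[1],r[3],"expect (10,10)")
E
```

```text
time_s: 25.25
eef_pos: [516.1, 102.2, 247.7]
eef_rot: [[0.947, -0.322, -0.0], [-0.322, -0.947, 0.021], [-0.007, -0.02, -1.0]]
ft_force: [-0.0, -0.9, -0.6]
gripper_width: 0.999
pred top,rim [323.82713658 159.06582053] [323.65675922 156.98532252]
113 110 115 114 113 114 115 115 108  99 228 213 247 249 246 247 250 248 246 248 247 246 243
111 113 111 116 113 114 114 114 113 108 109 108 105 203 213 248 249 250 248 247 248 246 246
113 112 111 113 114 112 114 113 114 112 109 115 118 110 103 217 245 250 249 247 248 248 246
113 112 113 109 115 114 112 115 112 102  97 202 211 202 159 140 233 249 250 248 248 248 247
114 112 111 111 111 114 113 103 101 111 107 250 246 246 249 236 182 224 250 250 248 248 249
116 114 112 111 110 115 101 107 111 111 111 248 250 245 246 245 250 213 196 252 249 248 249
112 115 113 110 112  98 107 114 113 110 111 105 100 245 246 246 244 252 200 229 251 249 248
110 114 113 111 108  98 112 115 112 110 110 112 110 248 247 246 246 245 254 170 251 250 248
110 110 114 112  96 106 110 112 113 112 110 113 108 100 250 246 247 244 248 210 247 251 250
110 108 110 114  97 108 111
[... 901 characters left out ...]
110 111 110 111 107 109 108 106  96  88  90  91  99 102 109 110 109 110 104 206 249
108 112 111 110 110 111 108 107 107 109 112 111 108 109 107 111 108 109 109 109 109  96 255
108 111 111 111 108 110 110 107 107 107 111 110 109 107 107 110 110 108 110 110 110 102  98
111 109 111 111 109 109 110 110 107 106 107 112 109 107 109 106 110 108 109 109 109 108 105
rim r px 33.63818854086759
circles [[323.20001220703125, 156.8000030517578, 34.400001525878906], [311.20001220703125, 168.8000030517578, 32.79999923706055], [339.79998779296875, 144.8000030517578, 34.5], [317.20001220703125, 170.1999969482422, 36.20000076293945]]
small plug diff 5.672698412698413
0.9977315664291382 (10, 10) expect (10,10)
```

Stem-top hole is at (326,159) against (324,159) for an upright plug. That is about 2.5° along the lean direction and about 0.3° across it. The rim circle is centred on the cup axis (323,157) and the small plug is unmoved. Handing in.

```bash
python3 -c "
from rig import env
print(env.finish_job()); print(env.read_state()['time_s'])"
```

```text
the job is handed in; nothing more can be done
None
the job is handed in; nothing more can be done
```

I seated the larger plug fully home in the cup, lifted it about 10 mm and leaned it about 14° with its cone still inside. I then set it back and let go of it. I handed the job in at about 25 s, and no verdict was reported.

**What went wrong:** On the first return the plug wedged in the cup, leaning about 28°. I turned the gripper 90° and squared the stem between the pads, but that left it about 6° off upright, too near the 7° limit. I gripped it lower down and seated it again.

**Last checks:**
- **Lean:** 1.4° by the side camera and about 2.5° by the wrist camera. They disagree by about a degree, but both are well inside 7°.
- **Position:** the rim is within 1 mm of the cup axis as I measured it, and at its home height in the side view.
- **Smaller plug:** its image matches the starting picture with no shift (match score 0.998).
- **Robot:** the hand is open and clear of everything. The highest force I read was about 29 N.

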